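Make up the drive kit and the power kit

ROBOT

A 7-joint arm with a two-finger parallel gripper is mounted at the origin on the work surface. World frame = base frame: x ahead of the robot, y to its left, z up, the work surface at z = 0. Lengths are in mm, angles in rad, forces in N, time in s.
With the tool pointing down it reaches from about 400 to 875 mm from the base axis. Payload 4.4 kg.
Tool frame: the origin (TCP) lies at the very end of the fingers, on their centre line; the grasp point (between the pads) lies 19 mm behind it; z points along the fingers, y is the line along which they close (so a half turn about z gives the same grasp; the last joint's range is limited). The gripper opens to 85 mm and grips with 20 to 120 N. Pads are 22 mm wide; open, the fingers measure 114 mm over their backs; the gripper's body (76 mm by 85 mm) begins 54 mm behind the grasp point. The pads swing forward as they close: fully open they stand 13 mm farther back than shut.
Start: joints at [-1.279, 0.628, 0.038, 1.517, -0.027, 0.996, -0.02], TCP at [227.616, 608.859, 203.713] pointing down, gripper open.
Joint ranges: [-3.06, 3.06], [-0.37, 2.12], [-1.25, 1.32], [0.18, 2.47], [-1.1, 4.24], [0.23, 1.98], [-2.94, 2.94]. Speed limits (rad/s): [2.57, 2.57, 3.14, 3.14, 3.14, 3.14, 3.14].

INTERFACE

Orientations are given as [roll, pitch, yaw] about the fixed x, y, z axes, in that order (R = Rz(yaw) Ry(pitch) Rx(roll)).
In Python, from cell import read_state, get_image, camera_params, finish_job gives the robot as it stands.
- The arm moves only by the tool arm_command, never from a script. Its argument "deltas" is a list of rows, each an object of numbers: "dx", "dy", "dz": the shift along the world's x, y, z in m; "yaw": the turn about the world's z in degrees; "jaw": the opening, from 0 (shut) to 1 (fully open). A call has 1 to 20 rows; each row is the pose to reach, as a shift and turn from the pose commanded when the call began; what a row does not reach only later rows make up. A row lasts 1/10 s, in which the tool goes at most 50 mm and 8.59 degrees, less where a joint would pass 70% of its speed; a pose out of reach is approached as far as the arm can. A call with a gripper value outside its range is refused whole. The fingers move at their own pace and stop on an object; the grip force is fixed at half the most. Time passes only in rows, so rows that repeat a pose let the fingers close. It gives the time, the measured TCP pose, the force, the opening and the grip force at its end, in the units of the state.
- read_state(): the state, without advancing time (a new reading comes with each control period).
- get_image(name): name is "scene" or "top" or "wrist"; returns (picture, depth): 480x640x3 uint8, red, green, blue; 480x640 float32, mm along the optical axis (not along the pixel's ray), 0 where there is no reading.
- camera_params(name): a dict with "camera_matrix" (3x3 intrinsics, pixels), "extrinsics" (4x4, takes a point from camera to world coordinates). Camera axes: x right, y down, z forward; pixel columns grow to the right and rows downward; lengths in mm; the calibration is good to about 2 mm. The wrist camera is an equidistant fisheye: a pixel r from the principal point sees the ray r / f radians off the axis. A picture is of the moment at which its call begins: read the wrist's pose just before it. camera_params takes no time and is no camera call; for the wrist camera it gives the pose at the moment of the call.
- finish_job(): hands the job in; it is judged then, once.
The state is a dict: "clock": time; "qpos": joint angles; "qd": joint speeds; "tau": joint torques, N m; "eef_pos": TCP position; "tool_rot": TCP orientation; "force": force on the tool from outside, world axes, zero at the start; "torque": the same for the moment, N m; "width": finger opening in mm; "gripper_force": force on a finger pad.
Only numpy, scipy, OpenCV 4.12 (cv2) and the standard library are available. Lean on these libraries where they do the work, as an engineer would, in place of code of your own. Each camera call takes 0.05 s, during which the arm holds its last target. There are 200 camera calls.

TASK

Make up two kits from the parts standing on the electronics bench. The drive kit in the blue tray gets the round steel-and-brass gear motor and the orange battery pack; the power kit in the green tray gets the tall blue capacitor and the copper-wound transformer. In each tray stand the round part centred on the white disc and the block centred on the black square, upright and flat on the tray floor, and leave the square stepper motor and the short black capacitor where they stand.

Things in the scene. Friction and masses are not known exactly. Their poses are not given: they have to be found in the camera images.
- gear_motor: Round gear motor, standing: a steel can with a brass gearbox on top, 37 mm diameter, body 60 mm high, thin steel shaft on top up to 72 mm; about 0.2 kg. To go in the blue tray. Origin: centre of the underside; z up. Loose, stands on the bench.
- battery: Orange battery pack with a black end, a block 60 (x) by 36 (y) by 54 mm high; about 0.3 kg. To go in the blue tray. Origin: centre of the underside; z up. Loose, stands on the bench.
- capacitor: Tall capacitor with a blue sleeve, a standing cylinder 35 mm diameter, 56 mm high, a silvery patch and two small studs on its blue-rimmed top, the studs up to 62 mm; about 0.08 kg. To go in the green tray. Origin: centre of the underside; z up. Loose, stands on the bench.
- transformer: Transformer, a block 56 (x) by 42 (y) by 52 mm high: dark steel core with a copper winding showing on the two long sides and as a strip on top; about 0.4 kg. To go in the green tray. Origin: centre of the underside; z up. Loose, stands on the bench.
- stepper: Square stepper motor, black between two aluminium plates, 42 by 42 by 40 mm high, thin shaft on top up to 60 mm. Not wanted: to be left where it stands. Origin: centre of the underside; z up. Loose, stands on the bench.
- black_capacitor: Short capacitor with a black sleeve, a standing cylinder 30 mm diameter, 36 mm high, small silvery dot on its black top. Not wanted: to be left where it stands. Origin: centre of the underside; z up. Loose, stands on the bench.
- blue_tray: Blue kit tray, fixed: 196 (x) by 104 (y) mm; walls 4 mm thick, 15 mm high; floor 4 mm thick; a wall across the middle makes two cells, 92 by 96 mm inside, centred at x = -48 and +48 mm. Flat marks at the cell centres: a white disc, 52 mm across, for the round part at x = -48; a black 64 mm square for the block at x = +48. Origin: centre of the underside, z up.
- green_tray: Green kit tray, fixed to the bench: same build and size as the blue one (196 by 104 mm, walls 15 mm high, floor 4 mm thick, cell centres at x = -48 and +48 mm), but the white disc (round part) is in the cell at x = +48 and the black square (block) in the cell at x = -48. Origin: centre of the underside, z up.
There are look-alikes about, which are no part of the job. Leave any pink or turquoise look-alike of the transformer alone. Leave any pink or red look-alike of the black_capacitor alone.

How it is judged:
By the outcome, as a careful person would: the job done as asked, in the order asked, and still so for the second after the job is handed in, with the robot touching nothing.
It also fails if it takes over 125 s, if anything falls off the work surface, if the arm or the gripper's body presses on something with over 40 N, if the wrist force passes 120 N, or if a joint passes its speed limit or range.

## Working session

There is one attempt and no reset: what is moved stays moved. The work goes in short steps, Python scripts to look and compute and a tool call to move; the robot and the scene stay as the last step left them, time stands still between calls to the robot, and variables do not carry over. Pictures are saved under pics/ and viewed, at most 14 in all, crops included, and the job is handed in when it is done.

Besides the shell and the picture viewer there is one more tool, called after "Request:" by a JSON object that holds its "api" and its "payload". arm_command: Moves the arm, as the interface text tells. Its arguments: {"type":"object","properties":{"deltas":{"type":"array"}},"required":["deltas"]}

```bash
mkdir -p pics; ls; python3 - <<'E'
from cell import *
import cv2,numpy as np
s=read_state();print({k:np.round(s[k],3) for k in s})
for n in ("scene","top"):
    im,d=get_image(n);cv2.imwrite(f"pics/{n}0.png",im[...,::-1]);np.save(f"pics/{n}0_d.npy",d)
    p=camera_params(n);print(n,np.round(p["camera_matrix"],2).tolist(),np.round(p["extrinsics"],3).tolist(),(d>0).mean())
E
```

```text
pics
{'clock': np.float64(0.0), 'qpos': array([-1.279,  0.629,  0.038,  1.518, -0.027,  0.996, -0.02 ]), 'qd': array([-0.001,  0.001, -0.   , -0.   ,  0.002,  0.001,  0.001]), 'tau': array([ 1.0000e-03, -5.6340e+01,  1.2270e+00, -1.9343e+01,  1.1000e-02,
        1.1000e-02, -0.0000e+00]), 'eef_pos': array([227.386, 608.21 , 202.793]), 'tool_rot': array([-3.14 ,  0.   ,  2.784]), 'force': array([-0.245, -0.485, -0.389]), 'torque': array([0.014, 0.01 , 0.011]), 'gripper_force': np.float64(0.0), 'width': np.float64(85.477)}
scene [[461.23, 0.0, 317.06], [0.0, 461.23, 241.58], [0.0, 0.0, 1.0]] [[-0.357, 0.613, -0.704, 1100.19], [0.934, 0.252, -0.255, 230.045], [0.021, -0.749, -0.663, 641.024], [0.0, 0.0, 0.0, 1.0]] 0.9959114583333334
top [[576.19, 0.0, 316.68], [0.0, 576.19, 236.13], [0.0, 0.0, 1.0]] [[-0.01, -0.997, 0.076, 365.118], [-1.0, 0.009, -0.012, 15.052], [0.011, -0.076, -0.997, 1214.218], [0.0, 0.0, 0.0, 1.0]] 0.9960546875
```

View pics/top0.png

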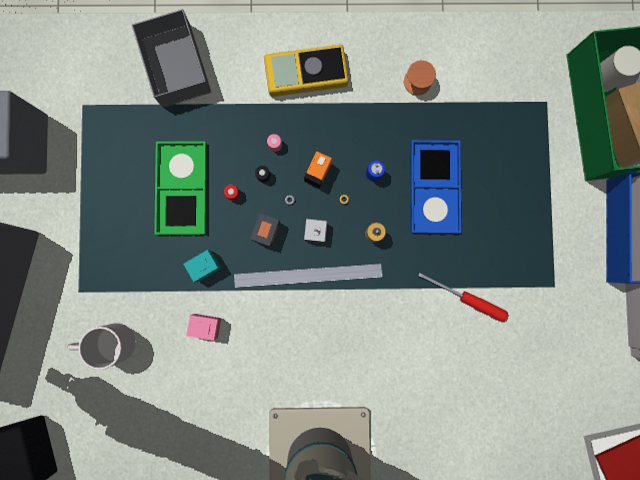

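View pics/scene0.png

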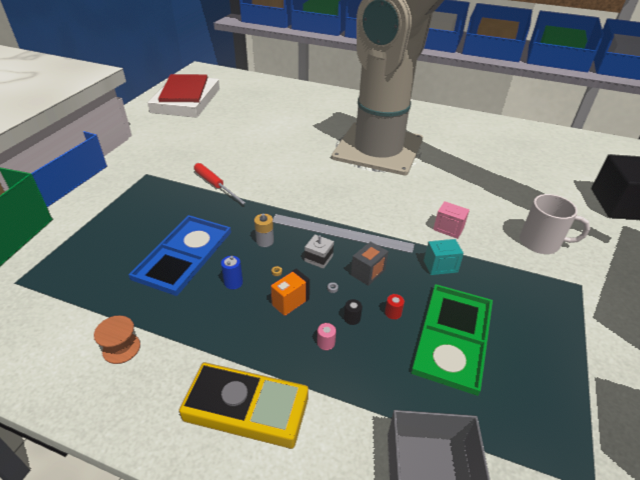

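The top view shows: green tray centre (181,188), with disc at (181,166) and square at (181,211); blue tray centre (436,187), with square at (435,164) and disc at (435,210). The parts are:
- Brass-top gear motor (376,231)
- Blue capacitor (376,169)
- Orange battery (318,165)
- Dark core with copper, the transformer (265,229)
- Stepper (316,230)
- Black capacitor (262,173)

The look-alikes are the pink (274,141) and red (231,190) cylinders and the turquoise (203,265) and pink (203,327) blocks. The scene view agrees. Next I'll enlarge crops to confirm and pick points.

```bash
python3 - <<'E'
from cell import *
import cv2,numpy as np
a=cv2.imread("pics/top0.png")[130:270,225:425];cv2.imwrite("pics/topc.png",cv2.resize(a,None,fx=4,fy=4,interpolation=cv2.INTER_CUBIC))
b=cv2.imread("pics/scene0.png")[200:350,210:410];cv2.imwrite("pics/scenec.png",cv2.resize(b,None,fx=4,fy=4,interpolation=cv2.INTER_CUBIC))
p=camera_params("wrist");print(p); im,d=get_image("wrist");cv2.imwrite("pics/wrist0.png",im[...,::-1])
E
```

```text
{'camera_matrix': array([[371.64829954,   0.        , 319.38137731],
       [  0.        , 371.64829954, 236.082909  ],
       [  0.        ,   0.        ,   1.        ]]), 'extrinsics': array([[ 3.50633952e-01,  8.88564935e-01,  2.95817831e-01,
         1.51773565e+02],
       [ 9.36511740e-01, -3.32256224e-01, -1.12033757e-01,
         6.38529860e+02],
       [-1.26195232e-03,  3.16319710e-01, -9.48651806e-01,
         3.73133836e+02],
       [ 0.00000000e+00,  0.00000000e+00,  0.00000000e+00,
         1.00000000e+00]])}
```

View pics/topc.png

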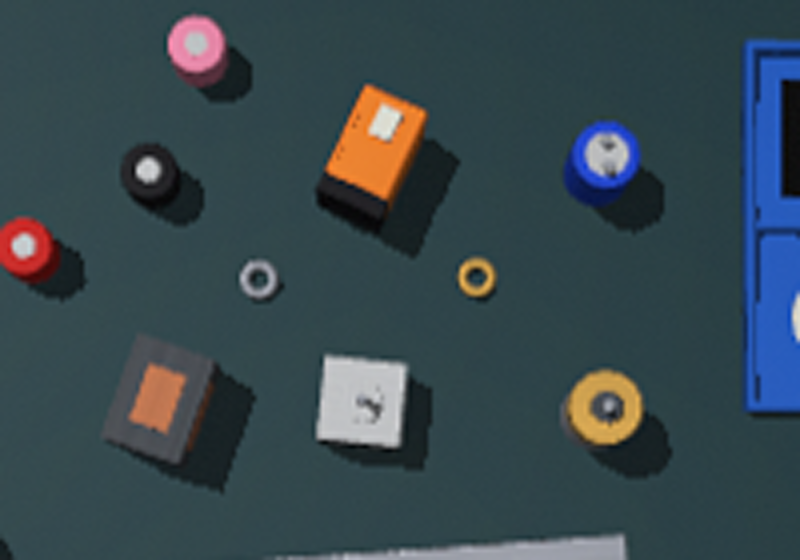

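View pics/scenec.png

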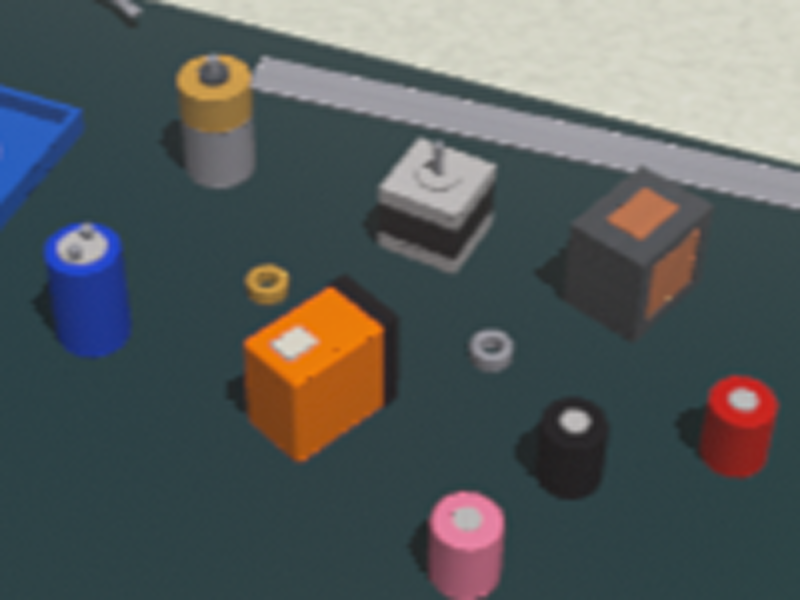

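View pics/wrist0.png

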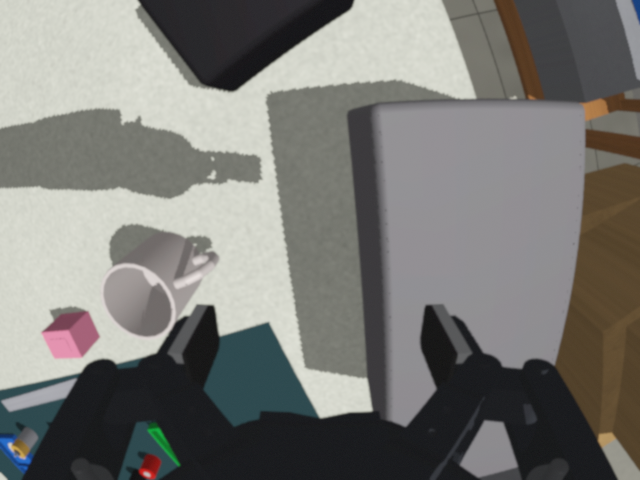

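The crops confirm each part. The gear motor has a brass top with a shaft, the capacitor a blue rim with two studs, the battery an orange body with a black end, and the transformer a dark core with a copper strip. The stepper and black capacitor are separate from these. The wrist view shows only the mug and furniture. Now I'll triangulate and check against depth.

```bash
cat > m.py <<'E'
from cell import *
import cv2,numpy as np
def cloud(n,d):
    p=camera_params(n);K=p["camera_matrix"];v,u=np.indices(d.shape)
    c=np.stack([(u-K[0,2])/K[0,0]*d,(v-K[1,2])/K[1,1]*d,d],-1)
    E=p["extrinsics"];return c@E[:3,:3].T+E[:3,3]
def P(n):
    p=camera_params(n);return p["camera_matrix"]@np.linalg.inv(p["extrinsics"])[:3]
def tri(a,b):
    X=cv2.triangulatePoints(P("top"),P("scene"),np.array(a,float).reshape(2,1),np.array(b,float).reshape(2,1))
    return (X[:3]/X[3]).ravel()
E
python3 - <<'E'
from m import *
np.set_printoptions(precision=1,suppress=True)
T=lambda x,y:((x+.5)/4-.5+225,(y+.5)/4-.5+130)
S=lambda x,y:((x+.5)/4-.5+210,(y+.5)/4-.5+200)
tr={"gear":[(T(605,408),S(214,77))],"cap":[(T(604,156),S(84,247))],
"bat":[(T(427,108),S(245,345)),(T(368,84),S(300,383)),(T(318,187),S(397,310)),(T(383,212),S(346,276))],
"trafo":[(T(141,334),S(637,250)),(T(216,360),S(570,223)),(T(104,435),S(712,207)),(T(158,398),S(643,214))],
"stepper":[(T(325,355),S(458,220)),(T(407,363),S(380,190))],"blackcap":[(T(148,170),S(574,421))],
"bdisc":[((435,210),(197,239))],"bsq":[((435,164.5),(170,269))],"gdisc":[((181,166),(450,358))],"gsq":[((181,211),(460,317))]}
for k,l in tr.items():
    for a,b in l: print(k,tri(a,b))
C={n:cloud(n,np.load(f"pics/{n}0_d.npy")) for n in("top","scene")}
I={n:cv2.imread(f"pics/{n}0.png").astype(int) for n in C}
for k,h,r in(("gear",60,28),("cap",56,28),("bat",54,45),("trafo",52,45),("stepper",40,36),("blackcap",36,25)):
    c=np.mean([tri(*q) for q in tr[k]],0)
    for n in C:
        X=C[n];m=(np.hypot(X[...,0]-c[0],X[...,1]-c[1])<r)&(abs(X[...,2]-h)<5)
        q=X[m];R=cv2.minAreaRect(q[:,:2].astype(np.float32));print(k,n,m.sum(),"z",np.median(q[:,2]),"rect",np.array(R[0]),np.array(R[1]),R[2])
for n in C:
  for k,h in(("bdisc",4),("bsq",4),("gdisc",4),("gsq",4)):
    c=tri(*tr[k][0]);X=C[n];im=I[n];g=im.max(-1)-im.min(-1)
    m=(np.hypot(X[...,0]-c[0],X[...,1]-c[1])<46)&((im.min(-1)>140) if "disc" in k else (im.max(-1)<50))
    q=X[m];R=cv2.minAreaRect(q[:,:2].astype(np.float32));print(k,n,m.sum(),q.mean(0),np.array(R[0]),np.array(R[1]),R[2])
E
```

```text
gear [ 460.5 -117.4   60.9]
cap [ 589.5 -119.8   57.1]
bat [615.1 -29.2  54.5]
bat [627.3   1.3  55.6]
bat [574.3  26.2  58.5]
bat [561.3  -5.6  55.9]
trafo [500.1 115.   61. ]
trafo [487.2  78.4  53.6]
trafo [449.7 135.9  51.9]
trafo [468.2 108.   53.4]
stepper [490.7  23.8  39.2]
stepper [486.1 -18.2  40.3]
blackcap [587.8 113.8  37.3]
bdisc [ 509.9 -249.9    3.3]
bsq [ 606.8 -251.3    4.6]
gdisc [608.6 288.    3.8]
gsq [512.9 289.5   0.2]
gear top 224 z 59.69455905630218 rect [ 460.9 -116.9] [34.7 34.7] 89.45858764648438
gear scene 173 z 60.76030959930438 rect [ 461.7 -115.5] [37.1 35. ] 12.59033203125
cap top 214 z 55.72166230503751 rect [ 589.7 -120.7] [33.3 33.5] 15.149934768676758
cap scene 219 z 56.44272183921839 rect [ 589.8 -119.2] [34.9 32.5] 27.47440528869629
bat top 493 z 53.73243165597455 rect [593.3  -1.6] [36.2 60.3] 64.95184326171875
bat scene 586 z 54.48375453557577 rect [593.2  -0.7] [37.3 61.8] 64.56270599365234
trafo top 565 z 52.08018713418619 rect [467.8 108.1] [42.1 56.2] 70.08013916015625
trafo scene 532 z 52.83255553541062 rect [467.9 109. ] [43.7 58.8] 70.7
[... 304 characters left out ...]
60705275 rect [588.4 115.3] [27.6 28.7] 60.67210006713867
bdisc top 469 [ 512.  -250.     4.3] [ 512.8 -250.6] [49.9 52.9] 65.68901824951172
bsq top 830 [ 608.5 -252.5    4.3] [ 609.1 -252.9] [61.8 62.4] 88.55840301513672
gdisc top 470 [609.7 287.4   4.4] [609.2 287.7] [51.8 50.8] 44.52814483642578
gsq top 841 [513.4 286.8   4.7] [513.7 287.7] [62.4 63.2] 0.6330850720405579
bdisc scene 333 [ 511.1 -249.3    5.6] [ 511.7 -248.6] [51.8 51.1] 33.28635025024414
bsq scene 688 [ 608.3 -251.2    5.5] [ 606.3 -252.2] [62.3 63.1] 89.8436050415039
gdisc scene 673 [609.6 287.5   5.5] [608.8 287.5] [51.3 51.6] 85.77310180664062
gsq scene 892 [514.5 288.    5.7] [513.4 287.9] [60.9 61.9] 89.6392822265625
```

All measurements agree with the stated sizes. Heights come out at 60/56/54/52 mm, and mark spacing is about 96 mm.

| Item | x | y | Axis |
|---|---|---|---|
| Gear motor | 461 | -116.5 | – |
| Battery | 593 | -1 | long axis -25° |
| Capacitor | 590 | -120 | – |
| Transformer | 468 | 108.5 | long axis -20° |
| Blue disc | 512 | -250 | – |
| Blue square | 608.5 | -252 | yaw about -1° |
| Green disc | 609.5 | 287.5 | – |
| Green square | 514 | 287.5 | yaw about 0° |

The finger line is now at 69.5°. I'll start with the gear motor.

Request:
{"api": "arm_command", "payload": {"deltas": [{"dx":0.272,"dy":-0.409,"dz":0,"jaw":1},{"dx":0.272,"dy":-0.409,"dz":0},{"dx":0.272,"dy":-0.409,"dz":0},{"dx":0.272,"dy":-0.409,"dz":0},{"dx":0.272,"dy":-0.409,"dz":0},{"dx":0.272,"dy":-0.409,"dz":0},{"dx":0.272,"dy":-0.409,"dz":0},{"dx":0.272,"dy":-0.409,"dz":0},{"dx":0.272,"dy":-0.409,"dz":0},{"dx":0.272,"dy":-0.409,"dz":0},{"dx":0.233,"dy":-0.725,"dz":0},{"dx":0.233,"dy":-0.725,"dz":0},{"dx":0.233,"dy":-0.725,"dz":0},{"dx":0.233,"dy":-0.725,"dz":0},{"dx":0.233,"dy":-0.725,"dz":0},{"dx":0.233,"dy":-0.725,"dz":0},{"dx":0.233,"dy":-0.725,"dz":0},{"dx":0.233,"dy":-0.725,"dz":0},{"dx":0.233,"dy":-0.725,"dz":0},{"dx":0.233,"dy":-0.725,"dz":0}]}}

```text
invalid input at $.deltas[0]: expected keys dx, dy, dz, yaw, jaw
```

Request:
{"api": "arm_command", "payload": {"deltas": [{"dx":0.272,"dy":-0.409,"dz":0,"yaw":0,"jaw":1},{"dx":0.272,"dy":-0.409,"dz":0,"yaw":0,"jaw":1},{"dx":0.272,"dy":-0.409,"dz":0,"yaw":0,"jaw":1},{"dx":0.272,"dy":-0.409,"dz":0,"yaw":0,"jaw":1},{"dx":0.272,"dy":-0.409,"dz":0,"yaw":0,"jaw":1},{"dx":0.272,"dy":-0.409,"dz":0,"yaw":0,"jaw":1},{"dx":0.272,"dy":-0.409,"dz":0,"yaw":0,"jaw":1},{"dx":0.272,"dy":-0.409,"dz":0,"yaw":0,"jaw":1},{"dx":0.272,"dy":-0.409,"dz":0,"yaw":0,"jaw":1},{"dx":0.272,"dy":-0.409,"dz":0,"yaw":0,"jaw":1},{"dx":0.233,"dy":-0.725,"dz":0,"yaw":0,"jaw":1},{"dx":0.233,"dy":-0.725,"dz":0,"yaw":0,"jaw":1},{"dx":0.233,"dy":-0.725,"dz":0,"yaw":0,"jaw":1},{"dx":0.233,"dy":-0.725,"dz":0,"yaw":0,"jaw":1},{"dx":0.233,"dy":-0.725,"dz":0,"yaw":0,"jaw":1},{"dx":0.233,"dy":-0.725,"dz":0,"yaw":0,"jaw":1},{"dx":0.233,"dy":-0.725,"dz":0,"yaw":0,"jaw":1},{"dx":0.233,"dy":-0.725,"dz":0,"yaw":0,"jaw":1},{"dx":0.233,"dy":-0.725,"dz":0,"yaw":0,"jaw":1},{"dx":0.233,"dy":-0.725,"dz":0,"yaw":0,"jaw":1}]}}

```text
clock: 2.15
eef_pos: [460.9, -114.4, 203.6]
tool_rot: [3.141, -0.0, 2.786]
force: [0.2, 0.8, -0.4]
width: 85.0
gripper_force: 0.0
```

Request:
{"api": "arm_command", "payload": {"deltas": [{"dx":0,"dy":0,"dz":-0.04,"yaw":0,"jaw":1},{"dx":0,"dy":0,"dz":-0.08,"yaw":0,"jaw":1},{"dx":0,"dy":0,"dz":-0.11,"yaw":0,"jaw":1},{"dx":0,"dy":0,"dz":-0.14,"yaw":0,"jaw":1},{"dx":0,"dy":0,"dz":-0.16,"yaw":0,"jaw":1},{"dx":0,"dy":0,"dz":-0.175,"yaw":0,"jaw":1},{"dx":0,"dy":0,"dz":-0.185,"yaw":0,"jaw":1},{"dx":0,"dy":0,"dz":-0.185,"yaw":0,"jaw":1},{"dx":0,"dy":0,"dz":-0.185,"yaw":0,"jaw":1},{"dx":0,"dy":0,"dz":-0.185,"yaw":0,"jaw":0},{"dx":0,"dy":0,"dz":-0.185,"yaw":0,"jaw":0},{"dx":0,"dy":0,"dz":-0.185,"yaw":0,"jaw":0},{"dx":0,"dy":0,"dz":-0.185,"yaw":0,"jaw":0},{"dx":0,"dy":0,"dz":-0.185,"yaw":0,"jaw":0},{"dx":0,"dy":0,"dz":-0.185,"yaw":0,"jaw":0},{"dx":0,"dy":0,"dz":-0.185,"yaw":0,"jaw":0},{"dx":0,"dy":0,"dz":-0.185,"yaw":0,"jaw":0}]}}

```text
clock: 3.85
eef_pos: [461.1, -116.5, 19.5]
tool_rot: [3.141, 0.001, 2.783]
force: [-0.9, -0.3, 6.6]
width: 34.5
gripper_force: 59.0
```

Request:
{"api": "arm_command", "payload": {"deltas": [{"dx":0,"dy":0,"dz":0.02,"yaw":0,"jaw":0},{"dx":0,"dy":0,"dz":0.05,"yaw":0,"jaw":0},{"dx":0,"dy":0,"dz":0.09,"yaw":0,"jaw":0},{"dx":0,"dy":0,"dz":0.12,"yaw":0,"jaw":0},{"dx":0.01,"dy":-0.03,"dz":0.13,"yaw":0,"jaw":0},{"dx":0.025,"dy":-0.07,"dz":0.13,"yaw":0,"jaw":0},{"dx":0.04,"dy":-0.11,"dz":0.13,"yaw":0,"jaw":0},{"dx":0.051,"dy":-0.134,"dz":0.13,"yaw":0,"jaw":0},{"dx":0.051,"dy":-0.134,"dz":0.13,"yaw":0,"jaw":0},{"dx":0.051,"dy":-0.134,"dz":0.13,"yaw":0,"jaw":0},{"dx":0.051,"dy":-0.134,"dz":0.1,"yaw":0,"jaw":0},{"dx":0.051,"dy":-0.134,"dz":0.06,"yaw":0,"jaw":0},{"dx":0.051,"dy":-0.134,"dz":0.04,"yaw":0,"jaw":0},{"dx":0.051,"dy":-0.134,"dz":0.04,"yaw":0,"jaw":0},{"dx":0.051,"dy":-0.134,"dz":0.04,"yaw":0,"jaw":0}]}}

```text
clock: 5.35
eef_pos: [511.6, -249.0, 59.0]
tool_rot: [3.141, -0.001, 2.785]
force: [-0.3, -1.4, -2.7]
width: 34.5
gripper_force: 60.6
```

```bash
python3 - <<'E'
from m import *
ims=[]
for n,(u,v) in(("top",(436,200)),("scene",(190,240))):
    im,d=get_image(n);ims.append(cv2.resize(im[v-60:v+60,u-50:u+50,::-1],None,fx=4,fy=4,interpolation=cv2.INTER_CUBIC))
cv2.imwrite("pics/g1.png",np.hstack(ims))
E
```

```text
(no output)
```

View pics/g1.png

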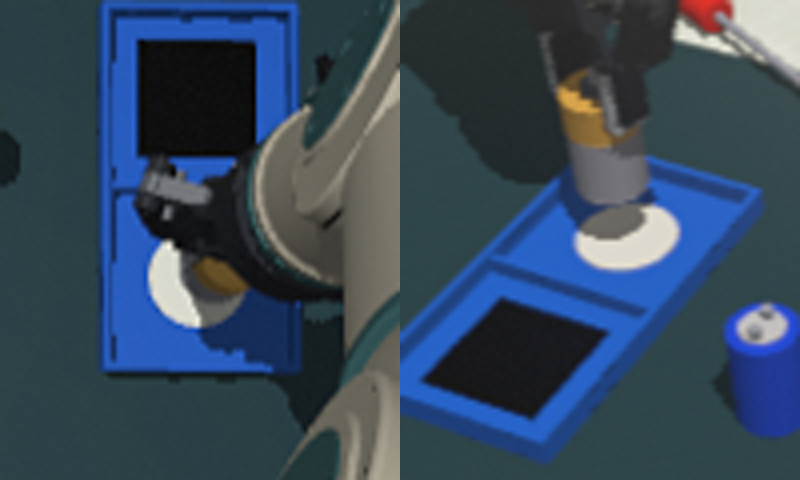

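The motor hangs upright over the white disc. I'll lower it.

Request:
{"api": "arm_command", "payload": {"deltas": [{"dx":0,"dy":0,"dz":-0.015,"yaw":0,"jaw":0},{"dx":0,"dy":0,"dz":-0.025,"yaw":0,"jaw":0},{"dx":0,"dy":0,"dz":-0.031,"yaw":0,"jaw":0},{"dx":0,"dy":0,"dz":-0.034,"yaw":0,"jaw":0},{"dx":0,"dy":0,"dz":-0.035,"yaw":0,"jaw":0},{"dx":0,"dy":0,"dz":-0.035,"yaw":0,"jaw":0},{"dx":0,"dy":0,"dz":-0.035,"yaw":0,"jaw":0}]}}

```text
clock: 6.15
eef_pos: [511.9, -250.3, 24.0]
tool_rot: [-3.142, 0.001, 2.784]
force: [0.0, 0.6, -1.9]
width: 34.3
gripper_force: 60.9
```

Request:
{"api": "arm_command", "payload": {"deltas": [{"dx":0,"dy":0,"dz":-0.001,"yaw":0,"jaw":0},{"dx":0,"dy":0,"dz":-0.0015,"yaw":0,"jaw":0},{"dx":0,"dy":0,"dz":-0.0015,"yaw":0,"jaw":0},{"dx":0,"dy":0,"dz":-0.0015,"yaw":0,"jaw":0}]}}

```text
clock: 6.55
eef_pos: [512.4, -250.6, 23.6]
tool_rot: [-3.141, 0.002, 2.784]
force: [-0.8, 0.1, 6.8]
width: 34.2
gripper_force: 61.9
```

Request:
{"api": "arm_command", "payload": {"deltas": [{"dx":0,"dy":0,"dz":0,"yaw":0,"jaw":0.4},{"dx":0,"dy":0,"dz":0,"yaw":0,"jaw":0.6},{"dx":0,"dy":0,"dz":0,"yaw":0,"jaw":0.8},{"dx":0,"dy":0,"dz":0,"yaw":0,"jaw":0.9},{"dx":0,"dy":0,"dz":0,"yaw":0,"jaw":0.9},{"dx":0,"dy":0,"dz":0.02,"yaw":0,"jaw":0.9},{"dx":0,"dy":0,"dz":0.06,"yaw":0,"jaw":0.9},{"dx":0,"dy":0,"dz":0.1,"yaw":0,"jaw":1},{"dx":0,"dy":0,"dz":0.13,"yaw":0,"jaw":1},{"dx":0.01,"dy":0.04,"dz":0.13,"yaw":0,"jaw":1},{"dx":0.03,"dy":0.09,"dz":0.13,"yaw":-2,"jaw":1},{"dx":0.045,"dy":0.135,"dz":0.13,"yaw":-4.5,"jaw":1},{"dx":0.06,"dy":0.18,"dz":0.13,"yaw":-4.5,"jaw":1},{"dx":0.075,"dy":0.225,"dz":0.13,"yaw":-4.5,"jaw":1},{"dx":0.0815,"dy":0.249,"dz":0.13,"yaw":-4.5,"jaw":1},{"dx":0.0815,"dy":0.249,"dz":0.13,"yaw":-4.5,"jaw":1},{"dx":0.0815,"dy":0.249,"dz":0.13,"yaw":-4.5,"jaw":1}]}}

```text
clock: 8.25
eef_pos: [592.8, -1.0, 151.9]
tool_rot: [-3.141, -0.0, 2.707]
force: [-0.0, 0.3, -0.4]
width: 85.4
gripper_force: 0.0
```

Request:
{"api": "arm_command", "payload": {"deltas": [{"dx":0,"dy":0,"dz":-0.03,"yaw":0,"jaw":1},{"dx":0,"dy":0,"dz":-0.06,"yaw":0,"jaw":1},{"dx":0,"dy":0,"dz":-0.09,"yaw":0,"jaw":1},{"dx":0,"dy":0,"dz":-0.11,"yaw":0,"jaw":1},{"dx":0,"dy":0,"dz":-0.125,"yaw":0,"jaw":1},{"dx":0,"dy":0,"dz":-0.1335,"yaw":0,"jaw":1},{"dx":0,"dy":0,"dz":-0.1335,"yaw":0,"jaw":1},{"dx":0,"dy":0,"dz":-0.1335,"yaw":0,"jaw":1},{"dx":0,"dy":0,"dz":-0.1335,"yaw":0,"jaw":0},{"dx":0,"dy":0,"dz":-0.1335,"yaw":0,"jaw":0},{"dx":0,"dy":0,"dz":-0.1335,"yaw":0,"jaw":0},{"dx":0,"dy":0,"dz":-0.1335,"yaw":0,"jaw":0},{"dx":0,"dy":0,"dz":-0.1335,"yaw":0,"jaw":0},{"dx":0,"dy":0,"dz":-0.1335,"yaw":0,"jaw":0},{"dx":0,"dy":0,"dz":-0.1335,"yaw":0,"jaw":0},{"dx":0,"dy":0,"dz":-0.1335,"yaw":0,"jaw":0}]}}

```text
clock: 9.85
eef_pos: [593.4, -1.2, 19.5]
tool_rot: [3.141, 0.001, 2.705]
force: [-0.4, 0.9, 5.8]
width: 33.8
gripper_force: 59.4
```

Request:
{"api": "arm_command", "payload": {"deltas": [{"dx":0,"dy":0,"dz":0.02,"yaw":0,"jaw":0},{"dx":0,"dy":0,"dz":0.05,"yaw":0,"jaw":0},{"dx":0,"dy":0,"dz":0.09,"yaw":0,"jaw":0},{"dx":0,"dy":0,"dz":0.12,"yaw":0,"jaw":0},{"dx":0,"dy":-0.03,"dz":0.13,"yaw":3,"jaw":0},{"dx":0.005,"dy":-0.075,"dz":0.13,"yaw":8,"jaw":0},{"dx":0.01,"dy":-0.12,"dz":0.13,"yaw":14,"jaw":0},{"dx":0.0155,"dy":-0.165,"dz":0.13,"yaw":19,"jaw":0},{"dx":0.0155,"dy":-0.21,"dz":0.13,"yaw":23,"jaw":0},{"dx":0.0155,"dy":-0.24,"dz":0.13,"yaw":24,"jaw":0},{"dx":0.0155,"dy":-0.251,"dz":0.13,"yaw":24,"jaw":0},{"dx":0.0155,"dy":-0.251,"dz":0.13,"yaw":24,"jaw":0},{"dx":0.0155,"dy":-0.251,"dz":0.1,"yaw":24,"jaw":0},{"dx":0.0155,"dy":-0.251,"dz":0.07,"yaw":24,"jaw":0},{"dx":0.0155,"dy":-0.251,"dz":0.04,"yaw":24,"jaw":0},{"dx":0.0155,"dy":-0.251,"dz":0.02,"yaw":24,"jaw":0},{"dx":0.0155,"dy":-0.251,"dz":0.01,"yaw":24,"jaw":0},{"dx":0.0155,"dy":-0.251,"dz":0.0055,"yaw":24,"jaw":0},{"dx":0.0155,"dy":-0.251,"dz":0.0055,"yaw":24,"jaw":0},{"dx":0.0155,"dy":-0.251,"dz":0.0055,"yaw":24,"jaw":0}]}}

```text
clock: 11.85
eef_pos: [609.9, -251.9, 25.4]
tool_rot: [-3.141, 0.002, 3.125]
force: [-0.3, -0.1, -3.1]
width: 33.5
gripper_force: 61.3
```

Request:
{"api": "arm_command", "payload": {"deltas": [{"dx":0,"dy":0,"dz":-0.001,"yaw":0,"jaw":0},{"dx":0,"dy":0,"dz":-0.0015,"yaw":0,"jaw":0},{"dx":0,"dy":0,"dz":-0.0015,"yaw":0,"jaw":0},{"dx":0,"dy":0,"dz":-0.0015,"yaw":0,"jaw":0}]}}

```text
clock: 12.25
eef_pos: [609.3, -252.5, 23.6]
tool_rot: [-3.141, 0.002, 3.124]
force: [-1.0, -0.0, 2.2]
width: 34.0
gripper_force: 62.0
```

Request:
{"api": "arm_command", "payload": {"deltas": [{"dx":0,"dy":0,"dz":-0.0005,"yaw":0,"jaw":0.4},{"dx":0,"dy":0,"dz":-0.0005,"yaw":0,"jaw":0.6},{"dx":0,"dy":0,"dz":-0.0005,"yaw":0,"jaw":0.8},{"dx":0,"dy":0,"dz":0,"yaw":0,"jaw":0.9},{"dx":0,"dy":0,"dz":0,"yaw":0,"jaw":0.9},{"dx":0,"dy":0,"dz":0.02,"yaw":0,"jaw":0.9},{"dx":0,"dy":0,"dz":0.06,"yaw":0,"jaw":0.9},{"dx":0,"dy":0,"dz":0.1,"yaw":0,"jaw":1},{"dx":0,"dy":0,"dz":0.13,"yaw":0,"jaw":1},{"dx":-0.005,"dy":0.04,"dz":0.13,"yaw":0,"jaw":1},{"dx":-0.015,"dy":0.085,"dz":0.13,"yaw":0,"jaw":1},{"dx":-0.019,"dy":0.12,"dz":0.13,"yaw":0,"jaw":1},{"dx":-0.019,"dy":0.132,"dz":0.13,"yaw":0,"jaw":1},{"dx":-0.019,"dy":0.132,"dz":0.13,"yaw":0,"jaw":1},{"dx":-0.019,"dy":0.132,"dz":0.13,"yaw":0,"jaw":1}]}}

```text
clock: 13.75
eef_pos: [589.8, -121.9, 152.7]
tool_rot: [-3.14, 0.0, 3.123]
force: [0.4, 0.3, 0.6]
width: 85.3
gripper_force: 0.0
```

Request:
{"api": "arm_command", "payload": {"deltas": [{"dx":0,"dy":0,"dz":-0.03,"yaw":0,"jaw":1},{"dx":0,"dy":0,"dz":-0.06,"yaw":0,"jaw":1},{"dx":0,"dy":0,"dz":-0.09,"yaw":0,"jaw":1},{"dx":0,"dy":0,"dz":-0.11,"yaw":0,"jaw":1},{"dx":0,"dy":0,"dz":-0.125,"yaw":0,"jaw":1},{"dx":0,"dy":0,"dz":-0.134,"yaw":0,"jaw":1},{"dx":0,"dy":0,"dz":-0.134,"yaw":0,"jaw":1},{"dx":0,"dy":0,"dz":-0.134,"yaw":0,"jaw":1},{"dx":0,"dy":0,"dz":-0.134,"yaw":0,"jaw":0},{"dx":0,"dy":0,"dz":-0.134,"yaw":0,"jaw":0},{"dx":0,"dy":0,"dz":-0.134,"yaw":0,"jaw":0},{"dx":0,"dy":0,"dz":-0.134,"yaw":0,"jaw":0},{"dx":0,"dy":0,"dz":-0.134,"yaw":0,"jaw":0},{"dx":0,"dy":0,"dz":-0.134,"yaw":0,"jaw":0},{"dx":0,"dy":0,"dz":-0.134,"yaw":0,"jaw":0},{"dx":0,"dy":0,"dz":-0.134,"yaw":0,"jaw":0}]}}

```text
clock: 15.35
eef_pos: [590.3, -120.3, 19.6]
tool_rot: [-3.141, 0.001, 3.124]
force: [0.1, -0.9, 5.9]
width: 31.9
gripper_force: 59.0
```

Request:
{"api": "arm_command", "payload": {"deltas": [{"dx":0,"dy":0,"dz":0.02,"yaw":0,"jaw":0},{"dx":0,"dy":0,"dz":0.05,"yaw":0,"jaw":0},{"dx":0,"dy":0,"dz":0.09,"yaw":0,"jaw":0},{"dx":0,"dy":0,"dz":0.12,"yaw":0,"jaw":0},{"dx":0,"dy":0.02,"dz":0.13,"yaw":0,"jaw":0},{"dx":0,"dy":0.06,"dz":0.13,"yaw":0,"jaw":0},{"dx":0.005,"dy":0.105,"dz":0.13,"yaw":0,"jaw":0},{"dx":0.005,"dy":0.15,"dz":0.13,"yaw":0,"jaw":0},{"dx":0.01,"dy":0.195,"dz":0.13,"yaw":0,"jaw":0},{"dx":0.01,"dy":0.24,"dz":0.13,"yaw":0,"jaw":0},{"dx":0.015,"dy":0.285,"dz":0.13,"yaw":0,"jaw":0},{"dx":0.015,"dy":0.33,"dz":0.13,"yaw":0,"jaw":0},{"dx":0.02,"dy":0.37,"dz":0.13,"yaw":0,"jaw":0},{"dx":0.02,"dy":0.395,"dz":0.13,"yaw":0,"jaw":0},{"dx":0.02,"dy":0.4075,"dz":0.13,"yaw":0,"jaw":0},{"dx":0.02,"dy":0.4075,"dz":0.13,"yaw":0,"jaw":0},{"dx":0.02,"dy":0.4075,"dz":0.13,"yaw":0,"jaw":0}]}}

```text
clock: 17.05
eef_pos: [609.7, 285.0, 148.4]
tool_rot: [-3.139, -0.0, 3.123]
force: [0.5, -0.7, -0.2]
width: 31.9
gripper_force: 59.8
```

Request:
{"api": "arm_command", "payload": {"deltas": [{"dx":0,"dy":0,"dz":-0.03,"yaw":0,"jaw":0},{"dx":0,"dy":0,"dz":-0.06,"yaw":0,"jaw":0},{"dx":0,"dy":0,"dz":-0.09,"yaw":0,"jaw":0},{"dx":0,"dy":0,"dz":-0.11,"yaw":0,"jaw":0},{"dx":0,"dy":0,"dz":-0.12,"yaw":0,"jaw":0},{"dx":0,"dy":0,"dz":-0.124,"yaw":0,"jaw":0},{"dx":0,"dy":0,"dz":-0.125,"yaw":0,"jaw":0},{"dx":0,"dy":0,"dz":-0.126,"yaw":0,"jaw":0},{"dx":0,"dy":0,"dz":-0.126,"yaw":0,"jaw":0},{"dx":0,"dy":0,"dz":-0.126,"yaw":0,"jaw":0}]}}

```text
clock: 18.05
eef_pos: [610.3, 287.6, 23.7]
tool_rot: [3.141, 0.002, 3.124]
force: [1.1, -0.7, 2.0]
width: 31.8
gripper_force: 59.9
```

Request:
{"api": "arm_command", "payload": {"deltas": [{"dx":0,"dy":0,"dz":-0.0005,"yaw":0,"jaw":0.4},{"dx":0,"dy":0,"dz":-0.0005,"yaw":0,"jaw":0.6},{"dx":0,"dy":0,"dz":-0.0005,"yaw":0,"jaw":0.8},{"dx":0,"dy":0,"dz":0,"yaw":0,"jaw":0.9},{"dx":0,"dy":0,"dz":0,"yaw":0,"jaw":0.9},{"dx":0,"dy":0,"dz":0.02,"yaw":0,"jaw":0.9},{"dx":0,"dy":0,"dz":0.06,"yaw":0,"jaw":0.9},{"dx":0,"dy":0,"dz":0.1,"yaw":0,"jaw":1},{"dx":0,"dy":0,"dz":0.13,"yaw":0,"jaw":1},{"dx":-0.025,"dy":-0.03,"dz":0.13,"yaw":-4,"jaw":1},{"dx":-0.05,"dy":-0.065,"dz":0.13,"yaw":-9,"jaw":1},{"dx":-0.08,"dy":-0.1,"dz":0.13,"yaw":-14,"jaw":1},{"dx":-0.11,"dy":-0.14,"dz":0.13,"yaw":-18.7,"jaw":1},{"dx":-0.13,"dy":-0.165,"dz":0.13,"yaw":-18.7,"jaw":1},{"dx":-0.1415,"dy":-0.179,"dz":0.13,"yaw":-18.7,"jaw":1},{"dx":-0.1415,"dy":-0.179,"dz":0.13,"yaw":-18.7,"jaw":1},{"dx":-0.1415,"dy":-0.179,"dz":0.13,"yaw":-18.7,"jaw":1}]}}

```text
clock: 19.75
eef_pos: [469.0, 109.0, 153.1]
tool_rot: [3.14, 0.001, 2.798]
force: [0.7, -0.1, -0.7]
width: 85.6
gripper_force: 0.0
```

Request:
{"api": "arm_command", "payload": {"deltas": [{"dx":0,"dy":0,"dz":-0.03,"yaw":0,"jaw":1},{"dx":0,"dy":0,"dz":-0.06,"yaw":0,"jaw":1},{"dx":0,"dy":0,"dz":-0.09,"yaw":0,"jaw":1},{"dx":0,"dy":0,"dz":-0.11,"yaw":0,"jaw":1},{"dx":0,"dy":0,"dz":-0.125,"yaw":0,"jaw":1},{"dx":0,"dy":0,"dz":-0.134,"yaw":0,"jaw":1},{"dx":0,"dy":0,"dz":-0.134,"yaw":0,"jaw":1},{"dx":0,"dy":0,"dz":-0.134,"yaw":0,"jaw":1},{"dx":0,"dy":0,"dz":-0.134,"yaw":0,"jaw":0},{"dx":0,"dy":0,"dz":-0.134,"yaw":0,"jaw":0},{"dx":0,"dy":0,"dz":-0.134,"yaw":0,"jaw":0},{"dx":0,"dy":0,"dz":-0.134,"yaw":0,"jaw":0},{"dx":0,"dy":0,"dz":-0.134,"yaw":0,"jaw":0},{"dx":0,"dy":0,"dz":-0.134,"yaw":0,"jaw":0},{"dx":0,"dy":0,"dz":-0.134,"yaw":0,"jaw":0},{"dx":0,"dy":0,"dz":-0.134,"yaw":0,"jaw":0}]}}

```text
clock: 21.35
eef_pos: [468.5, 108.2, 19.7]
tool_rot: [3.141, 0.001, 2.797]
force: [-1.0, 0.1, 7.8]
width: 39.4
gripper_force: 59.3
```

Request:
{"api": "arm_command", "payload": {"deltas": [{"dx":0,"dy":0,"dz":0.02,"yaw":0,"jaw":0},{"dx":0,"dy":0,"dz":0.05,"yaw":0,"jaw":0},{"dx":0,"dy":0,"dz":0.09,"yaw":0,"jaw":0},{"dx":0,"dy":0,"dz":0.12,"yaw":0,"jaw":0},{"dx":0.005,"dy":0.02,"dz":0.13,"yaw":3,"jaw":0},{"dx":0.015,"dy":0.06,"dz":0.13,"yaw":8,"jaw":0},{"dx":0.025,"dy":0.1,"dz":0.13,"yaw":14,"jaw":0},{"dx":0.035,"dy":0.14,"dz":0.13,"yaw":18,"jaw":0},{"dx":0.046,"dy":0.17,"dz":0.13,"yaw":19.7,"jaw":0},{"dx":0.046,"dy":0.179,"dz":0.13,"yaw":19.7,"jaw":0},{"dx":0.046,"dy":0.179,"dz":0.13,"yaw":19.7,"jaw":0},{"dx":0.046,"dy":0.179,"dz":0.13,"yaw":19.7,"jaw":0}]}}

```text
clock: 22.55
eef_pos: [513.1, 285.2, 148.0]
tool_rot: [-3.139, -0.002, 3.141]
force: [0.2, -0.2, -5.2]
width: 39.6
gripper_force: 61.9
```

Request:
{"api": "arm_command", "payload": {"deltas": [{"dx":0,"dy":0,"dz":-0.03,"yaw":0,"jaw":0},{"dx":0,"dy":0,"dz":-0.06,"yaw":0,"jaw":0},{"dx":0,"dy":0,"dz":-0.09,"yaw":0,"jaw":0},{"dx":0,"dy":0,"dz":-0.11,"yaw":0,"jaw":0},{"dx":0,"dy":0,"dz":-0.12,"yaw":0,"jaw":0},{"dx":0,"dy":0,"dz":-0.124,"yaw":0,"jaw":0},{"dx":0,"dy":0,"dz":-0.125,"yaw":0,"jaw":0},{"dx":0,"dy":0,"dz":-0.126,"yaw":0,"jaw":0},{"dx":0,"dy":0,"dz":-0.126,"yaw":0,"jaw":0},{"dx":0,"dy":0,"dz":-0.126,"yaw":0,"jaw":0}]}}

```text
clock: 23.55
eef_pos: [515.2, 287.4, 23.9]
tool_rot: [3.141, 0.002, 3.141]
force: [0.6, -1.8, 1.8]
width: 38.9
gripper_force: 62.9
```

Request:
{"api": "arm_command", "payload": {"deltas": [{"dx":0,"dy":0,"dz":-0.0005,"yaw":0,"jaw":0.4},{"dx":0,"dy":0,"dz":-0.0005,"yaw":0,"jaw":0.6},{"dx":0,"dy":0,"dz":-0.0005,"yaw":0,"jaw":0.8},{"dx":0,"dy":0,"dz":0,"yaw":0,"jaw":0.9},{"dx":0,"dy":0,"dz":0,"yaw":0,"jaw":0.9},{"dx":0,"dy":0,"dz":0.02,"yaw":0,"jaw":0.9},{"dx":0,"dy":0,"dz":0.06,"yaw":0,"jaw":0.9},{"dx":0,"dy":0,"dz":0.1,"yaw":0,"jaw":1},{"dx":0,"dy":0,"dz":0.15,"yaw":0,"jaw":1},{"dx":0,"dy":0,"dz":0.181,"yaw":0,"jaw":1},{"dx":-0.03,"dy":0.03,"dz":0.181,"yaw":0,"jaw":1},{"dx":-0.06,"dy":0.065,"dz":0.181,"yaw":0,"jaw":1},{"dx":-0.09,"dy":0.1,"dz":0.181,"yaw":0,"jaw":1},{"dx":-0.12,"dy":0.135,"dz":0.181,"yaw":0,"jaw":1},{"dx":-0.15,"dy":0.17,"dz":0.181,"yaw":-5,"jaw":1},{"dx":-0.18,"dy":0.205,"dz":0.181,"yaw":-10,"jaw":1},{"dx":-0.21,"dy":0.24,"dz":0.181,"yaw":-15,"jaw":1},{"dx":-0.24,"dy":0.275,"dz":0.181,"yaw":-20,"jaw":1},{"dx":-0.265,"dy":0.3,"dz":0.181,"yaw":-20,"jaw":1},{"dx":-0.286,"dy":0.321,"dz":0.181,"yaw":-20,"jaw":1}]}}

```text
clock: 25.55
eef_pos: [225.2, 610.2, 203.4]
tool_rot: [-3.142, -0.001, 2.795]
force: [0.3, -1.0, -1.0]
width: 85.2
gripper_force: 0.0
```

```bash
python3 - <<'E'
from m import *
np.set_printoptions(precision=1,suppress=True)
C={}
for n in("top","scene"):
    im,d=get_image(n);C[n]=cloud(n,d);cv2.imwrite(f"pics/{n}1.png",im[...,::-1])
for k,h,r,c in(("gear",64,28,(512,-250)),("bat",58,45,(608.5,-252)),("cap",60,28,(609.5,287.5)),("trafo",56,45,(514,287.5)),("stepper",40,36,(470,5)),("blackcap",36,25,(587,114))):
    for n in C:
        X=C[n];m=(np.hypot(X[...,0]-c[0],X[...,1]-c[1])<r)&(abs(X[...,2]-h)<5)
        q=X[m];R=cv2.minAreaRect(q[:,:2].astype(np.float32));print(k,n,m.sum(),"z",np.median(q[:,2]),"rect",np.array(R[0]),np.array(R[1]),round(R[2],1))
a=cv2.imread("pics/top1.png")[120:290,140:480];cv2.imwrite("pics/fin.png",cv2.resize(a,None,fx=2.3,fy=2.3,interpolation=cv2.INTER_CUBIC))
E
```

```text
gear top 241 z 63.96843413230317 rect [ 511.5 -251.4] [36.  35.4] 16.4
gear scene 181 z 64.71110607242463 rect [ 512.3 -250.5] [35.  36.1] 41.9
bat top 496 z 57.77444937973621 rect [ 609.9 -251.8] [37.  60.6] 89.0
bat scene 494 z 58.54457351647551 rect [ 609.3 -251.5] [37.  63.1] 88.2
cap top 216 z 60.02952159664051 rect [609.  285.9] [32.6 33.4] 64.8
cap scene 332 z 60.64908046530036 rect [610.8 286.8] [34.3 33.6] 7.3
trafo top 563 z 56.055806328829476 rect [514.  286.5] [42.5 55.4] 89.7
trafo scene 675 z 56.91885360050708 rect [514.6 288.3] [42.2 60.9] 89.4
stepper top 400 z 39.89961778528084 rect [466.3   5.2] [41.9 42.1] 83.7
stepper scene 352 z 40.76877803544795 rect [465.6   6. ] [43.3 47. ] 84.5
blackcap top 160 z 35.83174200804058 rect [587.3 114.2] [27.9 27.3] 0.0
blackcap scene 202 z 36.426237165811926 rect [588.1 115.1] [28.5 28.6] 47.8
```

View pics/fin.png

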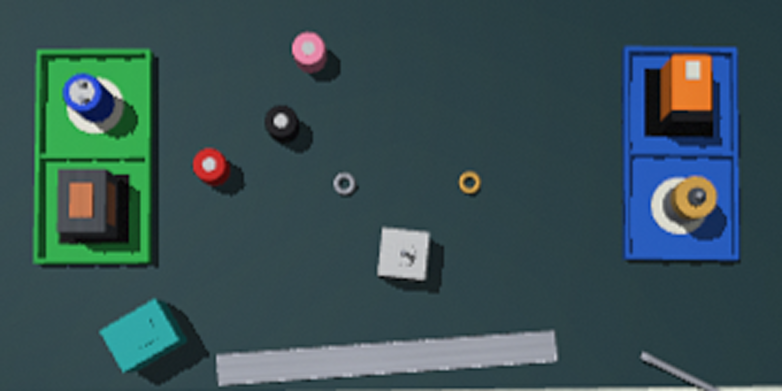

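View pics/scene1.png

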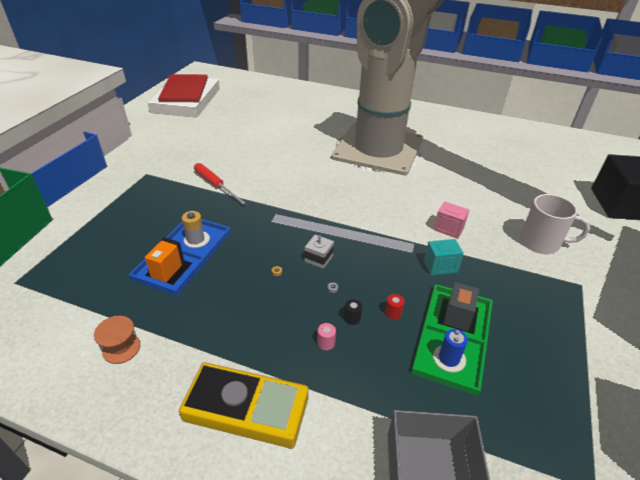

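All four parts stand upright on their marks, within about 1.5 mm and at floor height 4 mm. The crop shows the capacitor at (85,97), transformer (85,205), battery (687,90) and motor (695,197). The stepper and the black capacitor are unmoved.

```bash
python3 -c "from cell import *;print(finish_job())"
```

```text
the job is handed in; nothing more can be done
None
```

Both kits are made up and the job is handed in: all four parts stand upright within about 1.5 mm of their marks, the stepper and black capacitor were left where they stood, and the arm took about 26 s.

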